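Clamp a carbon chassis plate on the drilling block with an upright F-clamp

ROBOT

A 7-joint arm with a two-finger parallel gripper is mounted at the origin on a cart in front of the work surface, level with it; the furniture and walls round the work are solid. World frame = base frame: x ahead of the robot, y to its left, z up, the work surface at z = 0. Lengths are in m, angles in rad, forces in N, time in s.
With the tool pointing down it reaches from about 0.4 to 0.85 m from the base axis. Payload 4.5 kg.
Tool frame: the origin (TCP) lies at the very end of the fingers, on their centre line; the grasp point (between the pads) lies 19 mm behind it; z points along the fingers, y is the line along which they close (so a half turn about z gives the same grasp; the last joint's range is limited). The gripper opens to 88 mm and grips with 3 to 60 N. Pads are 18 mm wide; open, the fingers measure 123 mm over their backs; the gripper's body (75 mm by 187 mm) begins 45 mm behind the grasp point.
Start: joints at [1.325, 0.689, -0.195, 1.565, 0.157, 0.902, -0.215], TCP at [0.173, -0.601, 0.239] pointing down, gripper open.
Joint ranges: [-3.01, 3.01], [-0.46, 2.08], [-1.47, 1.51], [0.13, 2.56], [-1, 4.14], [0.04, 2.09], [-2.66, 2.66]. Speed limits (rad/s): [2.57, 2.57, 3.14, 3.14, 3.14, 3.14, 3.14].

INTERFACE

Orientations are given as a unit quaternion [x, y, z, w].
In Python, from plant import r, eyes, nets gives the robot as it stands.
- The arm moves only by the shell command python3 -m pendant 'ROWS' [FORCE]. ROWS is JSON, a list of rows, each an object of numbers: "claw": the opening, from 0 (shut) to 1 (fully open); "dx", "dy", "dz": the shift along the world's x, y, z in mm; "twist": the turn about the world's z in rad. In form: [{"claw": .., "dx": .., "dy": .., "dz": .., "twist": ..}, ...]. A call has 1 to 8 rows; each row is the pose to reach, as a shift and turn from the pose commanded when the call began; what a row does not reach only later rows make up. A row lasts 1/10 s, in which the tool goes at most 50 mm and 8.59 degrees, less where a joint would pass 70% of its speed; a pose out of reach is approached as far as the arm can. A call with a gripper value outside its range is refused whole. The fingers move at their own pace and stop on an object; FORCE is the grip in N (left out, the last holds). Time passes only in rows, so rows that repeat a pose let the fingers close. It gives the time, the measured TCP pose, the force, the opening and the grip force at its end, in the units of the state.
- r.get_state(): the state, without advancing time (a new reading comes with each control period).
- eyes.snapshot(name): name is "side" or "top" or "wrist"; returns (picture, depth): 400x640x3 uint8, blue, green, red; 400x640 float32, m along the optical axis (not along the pixel's ray), 0 where there is no reading.
- eyes.camera_info(name): a dict with "K" (3x3 intrinsics, pixels), "world_to_cam" (4x4, takes a point from world to camera coordinates); the wrist camera has in their place "T_tool_cam" (4x4, takes a point from camera to tool coordinates, whose origin is the TCP and whose axes are the flange's). Camera axes: x right, y down, z forward; pixel columns grow to the right and rows downward; lengths in m; the calibration is good to about 2 mm. A picture is of the moment at which its call begins: read the wrist's pose just before it. camera_info takes no time and is no camera call.
- r.finish_job(): hands the job in; it is judged then, once.
Trained networks look in the newest picture that a camera, given by its name, has taken for a name from the list of things; names that differ only in an ending like _2 or _b are one class to them, and where a whole thing is asked for, a point or a joint stands for the part that bears it (a point fixed in the world has none). Each returns a list of dicts, best first, with "confidence" (0 to 1); they miss things now and then, are a little off and sometimes report something else, mostly with a low value. They report only what shows in the picture. A call takes as long as a camera call.
- nets.spot_in(camera, query): "box" ([left, top, width, height] as shares, 0 to 1, of the picture: columns of its width, rows of its height, round what is visible of it).
- nets.place_of(camera, query): "position" ([column, row] as shares, 0 to 1, of the picture: columns of its width, rows of its height: a listed point, or the origin of a listed thing).
The state is a dict: "clock": time; "q": joint angles; "qd": joint speeds; "joint_torque": joint torques, N m; "tool_pos": TCP position; "eef_rot": TCP orientation; "contact_force": force on the tool from outside, world axes, zero at the start; "moment": the same for the moment, N m; "opening": opening from 0.0 (shut) to 1.0 (fully open); "finger_force": force on a finger pad.
Only numpy, scipy, OpenCV 4.12 (cv2) and the standard library are available. Lean on these libraries where they do the work, as an engineer would, in place of code of your own. Each camera call takes 0.05 s, during which the arm holds its last target. There are 200 camera calls.

TASK

Get the carbon chassis plate ready for drilling: push it gently along its rails until its end is home against the steel stop. Then slide the red clamp arm down its bar, pressing without undue force on the thumb rest beside the bar, past the first touch of the foot until the arm has tilted up and binds, and tighten the orange handle clockwise by about half a turn so that the foot holds the plate firmly; much more would crush the carbon. Do not shift the other things on the bench.

Things in the scene. Friction and masses are not known exactly. Their poses are not given: they have to be found in the camera images.
- seat (a point): where the centre of the plate belongs when home, on the wooden drilling block (78 x 145 mm, top 45 mm above the bench, on a plywood board of 180 x 176 mm; all fixed). Axes of the whole station: z up; +y along the rails towards the steel stop; +x towards the clamp's upright bar. The block ends 60 mm along -y from here, so a plate that is home overhangs it by 15 mm
- stop (a point): middle of the face of the steel end stop, 75 mm along +y from the seat; the stop is 72 mm wide, its top 16 mm above the block. Two aluminium rails, 5 mm high, run along y from it and guide the plate's long sides with 2 mm play each
- bar_top (a point): centre of the top of the clamp's steel bar, an upright of 22 mm (x) by 9 mm (y), 165 mm above the bench, fixed. The red clamp arm rides on it with a loose collar and reaches 90 mm along -x, over the plate, to the screw
- plate_center (a point): centre of the black carbon plate, half-way up: 150 mm long along its y axis, 50 mm wide, 8 mm thick, 120 g, loose; it lies flat on the block between the rails, 25 to 47 mm short of home at the start, and slides with about 1 N
- plate_end (a point): middle of the plate's free end face (away from the stop), half-way up its 8 mm; push it here, along the station's +y
- plate: the same carbon plate, origin at the centre of its underside
- thumb_rest: ribbed thumb rest on the clamp arm, origin at the centre of its top, 26 mm along the arm by 30 mm across, 31 mm from the bar's axis. Pressed here the arm slides down (4 to 8 N); pressed at the screw it jams. Once the foot touches, it must go some 7 to 9 mm lower at little force while the arm tilts; then it binds and the force rises steeply: 12 to 20 N is right, over 30 N too much; it stays when let go
- tilt (a joint): tilt of the clamp arm on the bar, rad: -0.06 hanging nose-down (jammed there by its own weight), 0 level, +0.06 tilted nose-up and binding under the foot's load
- screw (a joint): angle of the orange handle, rad; grows clockwise seen from above, which drives the foot down 0.5 mm per rad; at 0 two of the handle's flats lie along the arm. It stays where it is left and takes 0.04 to 0.08 N m to turn. With the arm bound each rad adds about 10 N to the foot's force, on top of some 10 N left from binding
- handle (a point): centre of the orange handle on top of the screw: a grip with four flats, 26 x 26 mm across them (its x and y axes stand square to the flats), 21 mm high, this point half-way up; 17 to 27 mm of bare screw and collar lie below the grip, above the arm's boss. It moves down with the arm
- clamp_arm: the red clamp arm with its screw and the black rubber foot (23 mm across) under the screw; origin in the middle of the collar, on the bar's axis when level. How far the screw, and so the foot, sticks out below the arm differs each time by up to 10 mm; at the start the foot hangs 8 to 35 mm over the plate
- battery_3: black hard-case battery pack, 140 x 46 x 27 mm, origin at the centre of its underside; a bystander
- battery_2: red hard-case battery pack, 98 x 34 x 23 mm, origin at the centre of its underside; a bystander
- motor_3: black motor with orange bands, 36 mm thick, 66 mm long, origin at the centre of its underside; a bystander
- wheel_1: tyre on a yellow rim, 110 mm across, 42 mm high, lying flat, origin at the centre of its underside; a bystander
- pliers: pliers with red grips, 132 mm long, lying flat, origin at the centre of its underside; a bystander
- ream: tapered body reamer, 130 mm long, 12 mm thick, lying flat, origin at the centre of its underside; a bystander
- tin: round tin, 75 mm across, 25 mm high, origin at the centre of its underside; a bystander

How it is judged:
On the way, in this order (a step that is already met when the one before it is completed fails the run):
1. the plate is home: its end is at the steel stop (within 2.5 mm) between the rails (y of plate_center in the frame of seat above -0.0025 m and horizontal distance between plate_center and seat below 0.0045 m), for 0.2 s.
2. the clamp arm has been slid down until it is tilted nose-up and binds, its foot pressing on the plate (over 5 N) (all of step 1 and value of joint tilt above 0.045 rad and contact force between clamp_arm and plate above 5 N), for 0.2 s.
3. the screw is tight: the foot presses on the plate with 28 to 65 N (all of step 1 and value of joint tilt above 0.045 rad and contact force between clamp_arm and plate between 28 and 65 N), for 0.2 s.
At the end, for the whole second after the job is handed in: the plate lies at rest within 2.5 mm of the steel stop between its rails (its centre within 4.5 mm of the seat), the clamp arm is bound on its bar (tilted nose-up by more than 0.045 rad), and the foot presses on the plate with 28 to 65 N (all of step 3 and linear speed of plate below 0.01 m/s); the robot touches nothing.
It fails at once if the clamp crushes the plate with more than 80 N (contact force between clamp_arm and plate above 80 N).
It fails at once if the robot presses on the plate with more than 40 N (contact force between any of the fingers, the arm and plate above 40 N).
It fails at once if the robot leans on the clamp arm's thumb rest with more than 40 N (contact force between any of the fingers, the arm and thumb_rest above 40 N).
It fails at once if one of the other things on the bench is shifted by more than 20 mm (distance of any of battery_3, battery_2, motor_3, wheel_1, pliers, ream, tin from where it was at the start of the episode above 0.02 m).
It also fails if it takes over 64 s, if anything falls off the work surface, if the arm or the gripper's body presses on something with over 40 N, if the wrist force passes 120 N, or if a joint passes its speed limit or range.

## Working session

There is one attempt and no reset: what is moved stays moved. The work goes in short steps, Python scripts to look and compute and a shell command to move; the robot and the scene stay as the last step left them, time stands still between calls to the robot, and variables do not carry over. Pictures are saved under pics/ and viewed, at most 10 in all, crops included, and the job is handed in when it is done.

```bash
ls; mkdir -p pics
cat > h.py <<'E'
from plant import r, eyes, nets
import numpy as np, cv2
from scipy.spatial.transform import Rotation as R
def c2w(cam, st=None):
    i=eyes.camera_info(cam)
    if 'world_to_cam' in i: return np.array(i['K']),np.linalg.inv(np.array(i['world_to_cam']))
    T=np.eye(4);T[:3,:3]=R.from_quat(st['eef_rot']).as_matrix();T[:3,3]=st['tool_pos']
    return np.array(i['K']),T@np.array(i['T_tool_cam'])
def ray(K,T,u,v):
    d=T[:3,:3]@np.linalg.solve(K,[u,v,1.]);return T[:3,3],d
def at_z(K,T,u,v,z):
    o,d=ray(K,T,u,v);return o+d*(z-o[2])/d[2]
def tri(rays):
    A=0;b=0
    for o,d in rays:
        d=d/np.linalg.norm(d);P=np.eye(3)-np.outer(d,d);A=A+P;b=b+P@o
    return np.linalg.solve(A,b)
E
python3 - <<'E'
from h import *
st=r.get_state();print(st['tool_pos'],st['eef_rot'],st['clock'])
D={}
for c in('side','top'):
    p,d=eyes.snapshot(c);cv2.imwrite(f'pics/{c}0.png',p);D[c]=d
    K,T=c2w(c);print(c,T[:3,3].round(3),T[:3,2].round(2))
    for q in('seat','stop','bar_top','plate_center','plate_end','thumb_rest','handle'):
        for o in nets.place_of(c,q)[:2]:
            u,v=o['position'][0]*640,o['position'][1]*400
            z=d[min(int(v),399),min(int(u),639)];X=T[:3,3]+ray(K,T,u,v)[1]*z
            print(c,q,round(o['confidence'],2),round(u,1),round(v,1),X.round(4))
E
```

```text
pics
[ 0.17235047 -0.60010989  0.23791257] [ 9.90224485e-01  1.39479837e-01 -2.08686385e-04 -8.94486934e-04] 0.0
side [ 0.462 -0.724  0.638] [ 0.04  0.82 -0.58]
side seat 0.66 316.3 221.0 [0.5104 0.0304 0.0517]
side seat 0.29 317.1 229.2 [5.106e-01 3.000e-04 5.010e-02]
side stop 0.82 310.6 201.6 [0.5007 0.1183 0.0492]
side bar_top 0.82 350.8 173.1 [0.5956 0.0716 0.1615]
side plate_center 0.69 315.0 226.0 [0.5062 0.0122 0.0506]
side plate_center 0.55 320.8 247.6 [ 0.5148 -0.065   0.0489]
side plate_end 0.56 322.8 248.1 [ 0.5196 -0.0638  0.0462]
side plate_end 0.36 350.7 187.5 [0.5965 0.0644 0.1249]
side thumb_rest 0.64 334.9 178.1 [0.5794 0.2523 0.0377]
side handle 0.71 312.4 170.9 [0.5027 0.0612 0.1768]
side handle 0.51 337.3 182.0 [0.5637 0.0701 0.1384]
top [0.4   0.004 1.035] [ 0.12 -0.02 -0.99]
top seat 0.79 303.6 206.8 [0.5056 0.043  0.0528]
top seat 0.19 315.9 201.5 [0.5198 0.0095 0.0491]
top stop 0.85 275.4 211.8 [0.4927 0.1184 0.0602]
top bar_top 0.64 288.8 165.2 [0.5958 0.073  0.1647]
top plate_center 0.73 317.2 204.5 [0.5112 0.0062 0.0526]
top plate_center 0.68 394.5 260.8 [ 0.3546 -0.2043  0.0192]
top plate_end 0.61 338.1 203.6 [ 0.5126 -0.0506  0.0525]
top thumb_rest 0.58 316.6 205.3 [0.5092 0.0078 0.0515]
top thumb_rest 0.53 286.4 180.4 [0.5635 0.0816 0.1372]
top handle 0.48 291.3 205.4 [0.4959 0.0669 0.1784]
```

Run:
```python
import cv2
a=cv2.imread('pics/side0.png')[120:290,220:460];b=cv2.imread('pics/top0.png')[110:280,220:460]
cv2.imwrite('pics/v1.png',cv2.resize(cv2.vconcat([a,b]),None,fx=1.75,fy=1.75,interpolation=cv2.INTER_CUBIC))
cv2.imwrite('pics/v2.png',cv2.resize(cv2.vconcat([cv2.imread('pics/side0.png'),cv2.imread('pics/top0.png')]),None,fx=.75,fy=.75))
```

```text
(no output)
```

View pics/v1.png

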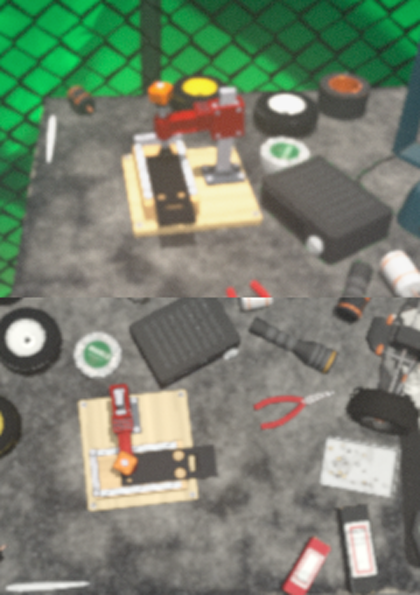

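View pics/v2.png

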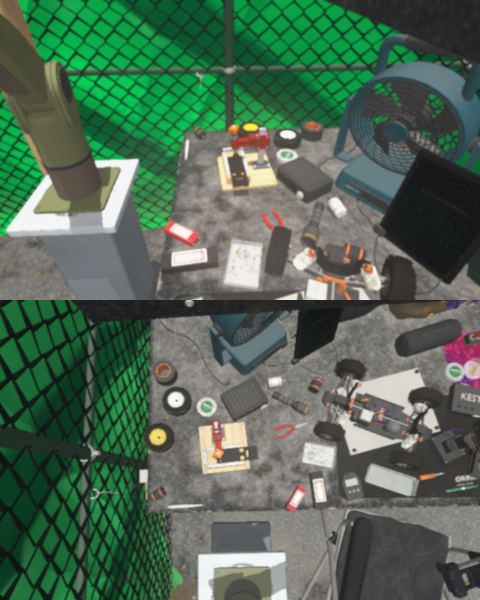

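The plate overhangs the block on the robot's right (−y) side. The station yaw is about 5.5°, with the bar at roughly (0.596, 0.072) and the handle at roughly (0.50, 0.065). I'm approaching with the fingers' closing axis along station x, so the long side of the gripper body stays clear of the clamp.

```bash
P='python3 -m pendant'
$P '[{"claw":0,"dx":335,"dy":440,"dz":20,"twist":1.39},{"claw":0,"dx":335,"dy":440,"dz":20,"twist":1.39},{"claw":0,"dx":335,"dy":440,"dz":20,"twist":1.39},{"claw":0,"dx":335,"dy":440,"dz":20,"twist":1.39},{"claw":0,"dx":335,"dy":440,"dz":20,"twist":1.39},{"claw":0,"dx":335,"dy":440,"dz":20,"twist":1.39},{"claw":0,"dx":335,"dy":440,"dz":20,"twist":1.39},{"claw":0,"dx":335,"dy":440,"dz":20,"twist":1.39}]' 10
```

```text
clock: 1.6
tool_pos: [0.4158, -0.2812, 0.2536]
eef_rot: [0.737, 0.676, 0.0, 0.0]
contact_force: [1.3, -0.7, -0.7]
opening: 0.298
finger_force: 0.0
```

```bash
P='python3 -m pendant'
$P '[{"claw":0,"dx":70,"dy":110,"dz":5,"twist":0.1},{"claw":0,"dx":70,"dy":110,"dz":5,"twist":0.1},{"claw":0,"dx":70,"dy":110,"dz":5,"twist":0.1},{"claw":0,"dx":70,"dy":110,"dz":5,"twist":0.1},{"claw":0,"dx":70,"dy":110,"dz":5,"twist":0.1},{"claw":0,"dx":70,"dy":110,"dz":5,"twist":0.1}]'
python3 - <<'E'
from h import *
st=r.get_state();print(st['tool_pos'],np.degrees(R.from_quat(st['eef_rot']).as_euler('xyz')).round(2))
c='wrist';p,d=eyes.snapshot(c);cv2.imwrite(f'pics/w1.png',p)
K,T=c2w(c,st);print(c,T[:3,3].round(3),T[:3,2].round(2),K[0,0],np.array(eyes.camera_info(c)['T_tool_cam'])[:3,3])
for q in('seat','stop','bar_top','plate_center','plate_end','thumb_rest','handle'):
        for o in nets.place_of(c,q)[:2]:
            u,v=o['position'][0]*640,o['position'][1]*400
            z=d[min(int(v),399),min(int(u),639)];X=T[:3,3]+ray(K,T,u,v)[1]*z
            print(c,q,round(o['confidence'],2),round(u,1),round(v,1),X.round(4))
np.save('w1d.npy',d);np.save('w1T.npy',T)
E
```

```text
clock: 2.2
tool_pos: [0.4838, -0.1743, 0.258]
eef_rot: [0.705, 0.709, -0.001, -0.0]
contact_force: [0.1, 0.4, 0.1]
opening: 0.009
finger_force: 0.0
[ 0.48380183 -0.17432971  0.25796567] [-1.7993e+02  6.0000e-02  9.0380e+01]
wrist [ 0.484 -0.095  0.403] [-0.   -0.31 -0.95] 296.95160032602416 [ 7.96456732e-02  6.78293838e-05 -1.45226719e-01]
wrist plate_end 0.73 214.8 183.8 [ 0.3512 -0.1973  0.0223]
wrist plate_end 0.65 341.9 74.2 [ 0.5127 -0.064   0.05  ]
```

View pics/w1.png

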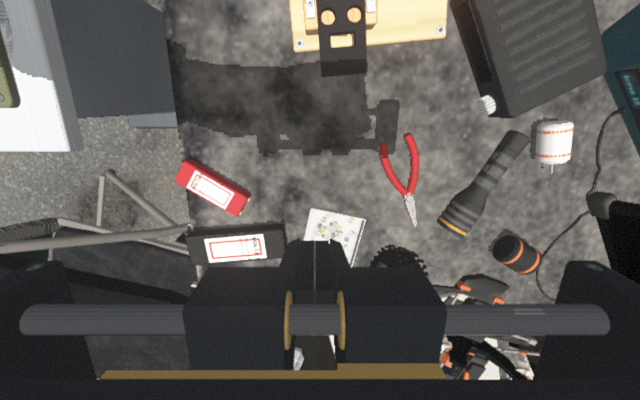

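The wrist view shows the plate's free end at pixel (342, 74). The clamp is out of view above it, so I'm going higher and further along +y for a full station view.

```bash
P='python3 -m pendant'
$P '[{"claw":0,"dx":35,"dy":140,"dz":150,"twist":0.09},{"claw":0,"dx":35,"dy":140,"dz":150,"twist":0.09},{"claw":0,"dx":35,"dy":140,"dz":150,"twist":0.09},{"claw":0,"dx":35,"dy":140,"dz":150,"twist":0.09},{"claw":0,"dx":35,"dy":140,"dz":150,"twist":0.09},{"claw":0,"dx":35,"dy":140,"dz":150,"twist":0.09},{"claw":0,"dx":35,"dy":140,"dz":150,"twist":0.09}]'
python3 - <<'E'
from h import *
st=r.get_state();print(st['tool_pos'],np.degrees(R.from_quat(st['eef_rot']).as_euler('xyz')).round(2))
c='wrist';p,d=eyes.snapshot(c);cv2.imwrite(f'pics/w2.png',p)
K,T=c2w(c,st);print(c,T[:3,3].round(3),T[:3,2].round(2))
for q in('seat','stop','bar_top','plate_center','plate_end','thumb_rest','handle','clamp_arm'):
        for o in nets.place_of(c,q)[:2]:
            u,v=o['position'][0]*640,o['position'][1]*400
            z=d[min(int(v),399),min(int(u),639)];X=T[:3,3]+ray(K,T,u,v)[1]*z
            print(c,q,round(o['confidence'],2),round(u,1),round(v,1),X.round(4))
np.savez('w2.npz',d=d,T=T,K=K)
E
```

```text
clock: 3.3
tool_pos: [0.5189, -0.0345, 0.4068]
eef_rot: [0.672, 0.741, -0.002, -0.0]
contact_force: [-0.9, 0.3, -0.5]
opening: 0.007
finger_force: 0.0
[ 0.51889807 -0.03452848  0.40676998] [-1.7983e+02  8.0000e-02  9.5570e+01]
wrist [0.512 0.045 0.552] [ 0.03 -0.31 -0.95]
wrist seat 0.73 312.8 104.1 [0.5073 0.0431 0.0514]
wrist seat 0.3 356.9 83.9 [0.5625 0.0737 0.1401]
wrist stop 0.83 311.9 51.8 [0.4987 0.1177 0.0576]
wrist stop 0.44 350.4 234.5 [ 0.6072 -0.2011 -0.0007]
wrist bar_top 0.74 383.5 83.7 [0.5915 0.0753 0.1653]
wrist plate_center 0.82 310.3 125.5 [0.5064 0.0095 0.053 ]
wrist plate_end 0.89 312.7 168.5 [ 0.5172 -0.0614  0.0527]
wrist thumb_rest 0.64 357.0 81.7 [0.5623 0.0764 0.1391]
wrist handle 0.93 310.1 81.2 [0.5028 0.0686 0.1792]
wrist clamp_arm 0.86 380.0 85.4 [0.5879 0.0732 0.1637]
wrist clamp_arm 0.48 425.8 65.8 [0.6847 0.1201 0.0235]
```

View pics/w2.png

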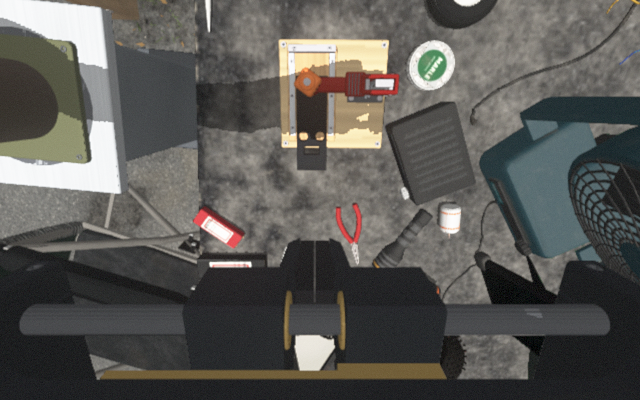

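The station's yaw matches the tool's. The plate end is at (313, 168), about 33 mm short of home. The wrist camera could hit the handle during the push, so I want to flip the tool by 180° and am checking joint 7 first.

```bash
python3 -c "
from h import *
print(np.round(r.get_state()['q'],3))
f=np.load('w2.npz');d,T,K=f['d'],f['T'],f['K']
v,u=np.mgrid[0:250,200:480];z=d[v,u]
P=np.stack([(u-K[0,2])/K[0,0]*z,(v-K[1,2])/K[1,1]*z,z],-1).reshape(-1,3)@T[:3,:3].T+T[:3,3]
im=cv2.imread('pics/w2.png')[0:250,200:480].reshape(-1,3).astype(int)
red=(im[:,2]>90)&(im[:,1]<60)&(im[:,0]<60)&(P[:,2]>.08)
orange=(im[:,2]>130)&(im[:,1]>70)&(im[:,0]<70)&(P[:,2]>.17)
for n,m in(('red',red),('orange',orange)):
  Q=P[m];print(n,len(Q));
  if n=='red':
    for a in np.arange(.49,.62,.008):
      s=Q[abs(Q[:,0]-a)<.004];print(a.round(3),len(s),np.percentile(s,[10,50,90],0)[:,1:].round(3).tolist() if len(s) else '')
  else: print(np.median(Q,0),cv2.minAreaRect((Q[:,:2]*1000).astype(np.float32)))
pl=(P[:,2]>.047)&(P[:,2]<.06)&(im.max(1)<50);Q=P[pl];print('plate',len(Q),cv2.minAreaRect((Q[:,:2]*1000).astype(np.float32)))
bd=(P[:,2]>.005)&(P[:,2]<.03)&(abs(P[:,0]-.53)<.13)&(abs(P[:,1]-.04)<.12);Q=P[bd];print('board',np.median(Q[:,2]),cv2.minAreaRect((Q[:,:2]*1000).astype(np.float32)))
"
```

```text
[ 0.389  0.422 -0.645  1.595  0.265  1.215 -0.208]
red 950
0.49 0 
0.498 0 
0.506 3 [[0.056, 0.16], [0.058, 0.161], [0.059, 0.168]]
0.514 48 [[0.061, 0.127], [0.066, 0.128], [0.075, 0.164]]
0.522 89 [[0.063, 0.127], [0.07, 0.128], [0.078, 0.13]]
0.53 84 [[0.064, 0.128], [0.07, 0.129], [0.077, 0.13]]
0.538 86 [[0.064, 0.128], [0.071, 0.129], [0.078, 0.13]]
0.546 109 [[0.065, 0.129], [0.073, 0.131], [0.081, 0.138]]
0.554 65 [[0.06, 0.137], [0.071, 0.138], [0.084, 0.14]]
0.562 67 [[0.061, 0.138], [0.072, 0.139], [0.086, 0.14]]
0.57 125 [[0.063, 0.139], [0.073, 0.142], [0.085, 0.143]]
0.578 46 [[0.064, 0.14], [0.068, 0.143], [0.085, 0.144]]
0.586 52 [[0.065, 0.139], [0.069, 0.143], [0.086, 0.144]]
0.594 45 [[0.065, 0.125], [0.068, 0.143], [0.087, 0.145]]
0.602 48 [[0.066, 0.127], [0.069, 0.144], [0.088, 0.145]]
0.61 83 [[0.068, 0.143], [0.078, 0.145], [0.088, 0.146]]
0.618 0 
orange 378
[0.5008086  0.06751545 0.1768504 ] ((503.68927001953125, 65.26148986816406), (25.544715881347656, 35.338531494140625), 57.349327087402344)
plate 515 ((593.6038208007812, -5.170143127441406), (169.3338623046875, 237.0787353515625), 83.56517791748047)
board 0.013895325528418323 ((554.44580078125, 61.06767654418945), (217.04617309570312, 182.3892364501953), 2.3888516426086426)
```

q7 can't flip by 180°. Instead I'll turn +90°, open the gripper and push with the back of the +y finger, which keeps the body well clear of the clamp and sets up the later clockwise turn.

```bash
P='python3 -m pendant'
$P '[{"claw":1,"dx":6,"dy":-110,"dz":0,"twist":1.57},{"claw":1,"dx":6,"dy":-110,"dz":0,"twist":1.57},{"claw":1,"dx":6,"dy":-110,"dz":-100,"twist":1.57},{"claw":1,"dx":6,"dy":-110,"dz":-200,"twist":1.57},{"claw":1,"dx":6,"dy":-110,"dz":-200,"twist":1.57},{"claw":1,"dx":6,"dy":-110,"dz":-200,"twist":1.57},{"claw":1,"dx":6,"dy":-110,"dz":-200,"twist":1.57},{"claw":1,"dx":6,"dy":-110,"dz":-200,"twist":1.57}]'
python3 -c "
from h import *
s=r.get_state();print(np.round(s['q'],3),np.degrees(R.from_quat(s['eef_rot']).as_euler('xyz')).round(2))"
```

```text
clock: 4.55
tool_pos: [0.5247, -0.1428, 0.2062]
eef_rot: [0.136, 0.991, 0.0, -0.002]
contact_force: [0.6, -0.4, 0.5]
opening: 0.711
finger_force: 0.0
[ 0.654  0.74  -0.82   1.825  0.685  0.891  0.806] [180.    -0.22 164.32]
```

```bash
P='python3 -m pendant'
$P '[{"claw":1,"twist":0.36,"dx":0,"dy":0,"dz":-40},{"claw":1,"twist":0.36,"dx":0,"dy":0,"dz":-80},{"claw":1,"twist":0.36,"dx":0,"dy":0,"dz":-120},{"claw":1,"twist":0.36,"dx":0,"dy":0,"dz":-164},{"claw":1,"twist":0.36,"dx":0,"dy":0,"dz":-164},{"claw":1,"twist":0.36,"dx":0,"dy":0,"dz":-164}]'
python3 - <<'E'
from h import *
s=r.get_state();print(np.round(s['q'],3),np.degrees(R.from_quat(s['eef_rot']).as_euler('xyz')).round(2))
print(s['contact_force'])
a,d=eyes.snapshot('side');K,T=c2w('side')
v,u=np.mgrid[150:260,270:400];z=d[v,u]
P=np.stack([(u-K[0,2])/K[0,0]*z,(v-K[1,2])/K[1,1]*z,z],-1)@T[:3,:3].T+T[:3,3]
np.save('s1P.npy',P)
cv2.imwrite('pics/s1.png',cv2.resize(a[150:260,270:400],None,fx=6,fy=5,interpolation=cv2.INTER_CUBIC))
# column profile near the screw
for U in range(296,326,3):
  print(U,[(V,*P[V-150,U-270].round(3)) for V in range(178,212,3)])
E
```

```text
clock: 5.15
tool_pos: [0.5259, -0.1424, 0.0445]
eef_rot: [-0.04, 0.999, 0.0, -0.0]
contact_force: [0.5, -0.1, 0.5]
opening: 0.999
finger_force: 0.0
[ 0.576  0.985 -0.691  1.92   1.057  0.656  0.846] [ 1.7997e+02 -3.0000e-02 -1.7540e+02]
[ 0.4644989  -0.06374944  0.49628195]
296 [(178, np.float64(0.462), np.float64(-0.724), np.float64(0.638)), (181, np.float64(0.464), np.float64(0.306), np.float64(-0.002)), (184, np.float64(0.464), np.float64(0.286), np.float64(0.0)), (187, np.float64(0.463), np.float64(0.269), np.float64(-0.0)), (190, np.float64(0.463), np.float64(0.251), np.float64(0.001)), (193, np.float64(0.463), np.float64(0.239), np.float64(-0.002)), (196, np.float64(0.462), np.float64(0.219), np.float64(0.0)), (199, np.float64(0.462), np.float64(0.117), np.float64(0.06)), (202, np.float64(0.462), np.float64(0.121), np.float64(0.047)), (205, np.float64(0.462), np.float64(0.111), np.float64(0.045)), (208, np.float64(0.461), np.float64(0.098), np.float64(0.044)), (211, np.float64(0.461), np.float64(0.098), np.float64(0.035))]
299 [(178, np.float64(0.474), np.float64(0.321), np.flo
[... 6229 characters left out ...]
t64(0.508), np.float64(-0.175), np.float64(0.295)), (184, np.float64(0.508), np.float64(-0.173), np.float64(0.288)), (187, np.float64(0.508), np.float64(-0.175), np.float64(0.283)), (190, np.float64(0.509), np.float64(-0.174), np.float64(0.277)), (193, np.float64(0.509), np.float64(-0.174), np.float64(0.271)), (196, np.float64(0.509), np.float64(-0.173), np.float64(0.264)), (199, np.float64(0.509), np.float64(-0.175), np.float64(0.259)), (202, np.float64(0.509), np.float64(-0.173), np.float64(0.251)), (205, np.float64(0.509), np.float64(-0.176), np.float64(0.247)), (208, np.float64(0.509), np.float64(-0.175), np.float64(0.24)), (211, np.float64(0.509), np.float64(-0.175), np.float64(0.233))]
```

View pics/s1.png

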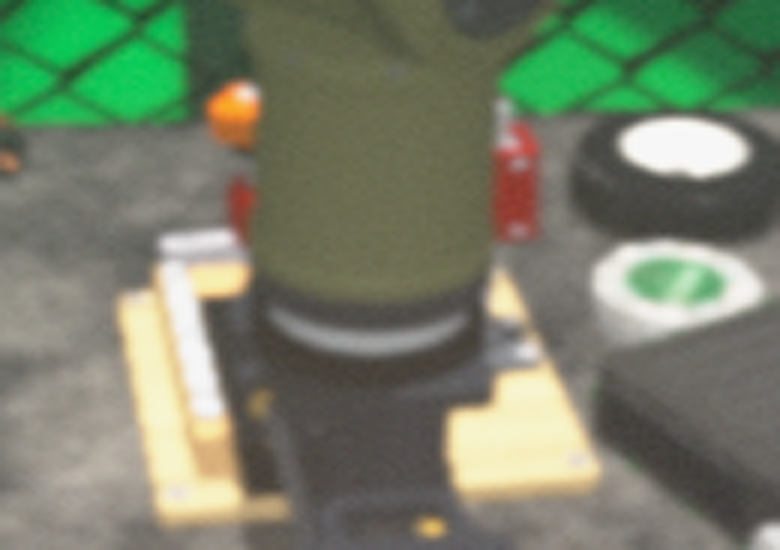

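The view is blocked by the arm, but the foot's lower edge appears at about z = 0.07, a gap of roughly 15 mm. Starting the push.

```bash
P='python3 -m pendant'
$P '[{"claw":1,"twist":0,"dx":-2,"dy":8,"dz":-3},{"claw":1,"twist":0,"dx":-3,"dy":16,"dz":-3},{"claw":1,"twist":0,"dx":-3,"dy":21,"dz":-3},{"claw":1,"twist":0,"dx":-4,"dy":26,"dz":-3},{"claw":1,"twist":0,"dx":-4,"dy":31,"dz":-3},{"claw":1,"twist":0,"dx":-5,"dy":36,"dz":-3},{"claw":1,"twist":0,"dx":-5,"dy":40,"dz":-3},{"claw":1,"twist":0,"dx":-5,"dy":42,"dz":-3}]'
$P '[{"claw":1,"twist":0,"dx":0,"dy":2,"dz":0},{"claw":1,"twist":0,"dx":0,"dy":3,"dz":0},{"claw":1,"twist":0,"dx":0,"dy":3,"dz":0}]'
python3 -c "
from h import *
p,d=eyes.snapshot('top');K,T=c2w('top')
for q in('plate_end','plate_center','stop','handle'):
  for o in nets.place_of('top',q)[:2]:
    u,v=o['position'][0]*640,o['position'][1]*400
    print(q,o['confidence'],at_z(K,T,u,v,.053 if q!='handle' else .177))
"
```

```text
clock: 6.0
tool_pos: [0.5207, -0.1001, 0.0412]
eef_rot: [-0.04, 0.999, 0.0, -0.0]
contact_force: [0.5, -0.6, 0.3]
opening: 1.001
finger_force: 0.5
clock: 6.3
tool_pos: [0.5207, -0.0975, 0.0411]
eef_rot: [-0.04, 0.999, 0.0, -0.0]
contact_force: [0.2, 0.3, -0.5]
opening: 0.997
finger_force: 0.0
plate_end 0.72 [ 0.51618802 -0.03035648  0.053     ]
plate_end 0.61 [0.33649032 0.19286977 0.053     ]
plate_center 0.81 [0.51391393 0.03508589 0.053     ]
stop 0.81 [0.50060572 0.12613893 0.053     ]
handle 0.68 [0.50115881 0.06967149 0.177     ]
handle 0.32 [0.33858015 0.17087107 0.177     ]
```

Continuing in 1 mm steps until the stop force shows.

```bash
P='python3 -m pendant'
for i in 1 2 3 ; do $P '[{"claw":1,"twist":0,"dx":0,"dy":1,"dz":0},{"claw":1,"twist":0,"dx":0,"dy":2,"dz":0},{"claw":1,"twist":0,"dx":0,"dy":2,"dz":0}]' | grep -E 'tool_pos|contact|finger'; done
```

```text
tool_pos: [0.5208, -0.0955, 0.0412]
contact_force: [0.3, -0.1, 0.7]
finger_force: 0.1
tool_pos: [0.5208, -0.0934, 0.0412]
contact_force: [-0.4, 0.2, -0.9]
finger_force: 0.1
tool_pos: [0.5208, -0.0914, 0.0412]
contact_force: [0.2, 0.2, 0.1]
finger_force: 0.1
```

```bash
P='python3 -m pendant'
for i in 1 2 3 ; do $P '[{"claw":1,"twist":0,"dx":0,"dy":1,"dz":0},{"claw":1,"twist":0,"dx":0,"dy":2,"dz":0},{"claw":1,"twist":0,"dx":0,"dy":2,"dz":0}]' | grep -E 'tool_pos|contact|finger'; done
python3 -c "
from h import *
p,d=eyes.snapshot('top');K,T=c2w('top');cv2.imwrite('pics/t2.png',cv2.resize(p[130:270,240:400],None,fx=5,fy=4,interpolation=cv2.INTER_CUBIC))
s=r.get_state();p,d=eyes.snapshot('wrist')
for q in('plate_end','plate_center'):
  for c in ('top','wrist'):
   K,T=c2w(c,s)
   for o in nets.place_of(c,q)[:1]:
    u,v=o['position'][0]*640,o['position'][1]*400
    print(q,c,o['confidence'],at_z(K,T,u,v,.053))
"
```

```text
tool_pos: [0.5208, -0.0894, 0.0412]
contact_force: [-0.6, -0.2, 0.2]
finger_force: 0.1
tool_pos: [0.5207, -0.0889, 0.0413]
contact_force: [0.3, -4.2, 1.7]
finger_force: 2.2
tool_pos: [0.5206, -0.0888, 0.0414]
contact_force: [-0.2, -8.0, 5.5]
finger_force: 4.3
plate_end wrist 0.96 [ 0.50789465 -0.03325245  0.053     ]
plate_center top 0.64 [0.51275849 0.0491321  0.053     ]
plate_center wrist 0.9 [0.50453068 0.03880943 0.053     ]
```

View pics/t2.png

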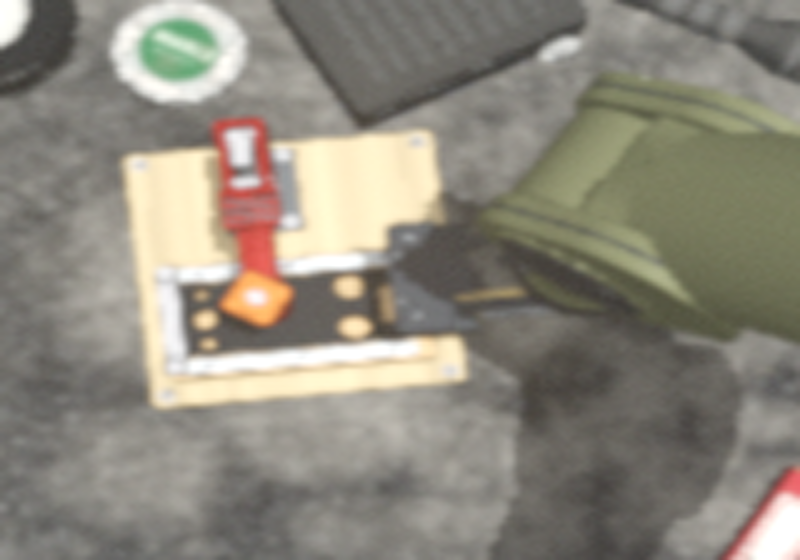

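The plate's end is flush with the stop (pixel column about 185) and the stop force shows at 8 N, so it is home. Backing off, rising and moving over the thumb rest with the fingers closed.

```bash
P='python3 -m pendant'
$P '[{"claw":1,"twist":0,"dx":1,"dy":-15,"dz":0},{"claw":1,"twist":0,"dx":2,"dy":-30,"dz":0},{"claw":1,"twist":0,"dx":2,"dy":-30,"dz":50},{"claw":0,"twist":0,"dx":2,"dy":-30,"dz":100},{"claw":0,"twist":0,"dx":2,"dy":-30,"dz":150},{"claw":0,"twist":0,"dx":2,"dy":-30,"dz":200},{"claw":0,"twist":0,"dx":20,"dy":0,"dz":200},{"claw":0,"twist":0,"dx":42,"dy":50,"dz":200}]' 20
$P '[{"claw":0,"twist":0,"dx":0,"dy":50,"dz":0},{"claw":0,"twist":0,"dx":0,"dy":100,"dz":0},{"claw":0,"twist":0,"dx":0,"dy":108,"dz":-20},{"claw":0,"twist":0,"dx":0,"dy":108,"dz":-60},{"claw":0,"twist":0,"dx":0,"dy":108,"dz":-80},{"claw":0,"twist":0,"dx":0,"dy":108,"dz":-80}]'
python3 -c "
from h import *
s=r.get_state();p,d=eyes.snapshot('wrist');cv2.imwrite('pics/w3.png',p);K,T=c2w('wrist',s)
for q in('plate_end','plate_center','bar_top','thumb_rest','handle'):
   for o in nets.place_of('wrist',q)[:1]:
    u,v=o['position'][0]*640,o['position'][1]*400
    z=d[min(int(v),399),min(int(u),639)];print(q,o['confidence'],T[:3,3]+ray(K,T,u,v)[1]*z)
"
```

```text
clock: 9.45
tool_pos: [0.562, -0.042, 0.2425]
eef_rot: [-0.037, 0.999, -0.001, 0.001]
contact_force: [0.7, 0.2, -0.1]
opening: 0.568
finger_force: 0.0
clock: 10.05
tool_pos: [0.5587, 0.0684, 0.1585]
eef_rot: [-0.041, 0.999, 0.0, -0.003]
contact_force: [0.4, -0.5, 0.8]
opening: 0.028
finger_force: 0.0
plate_end 0.56 [ 0.51084317 -0.02988031  0.05154589]
plate_center 0.9 [0.50333633 0.04335156 0.05293599]
thumb_rest 0.56 [0.54871172 0.07351045 0.15848125]
handle 0.72 [0.49725021 0.06735137 0.17836664]
```

View pics/w3.png

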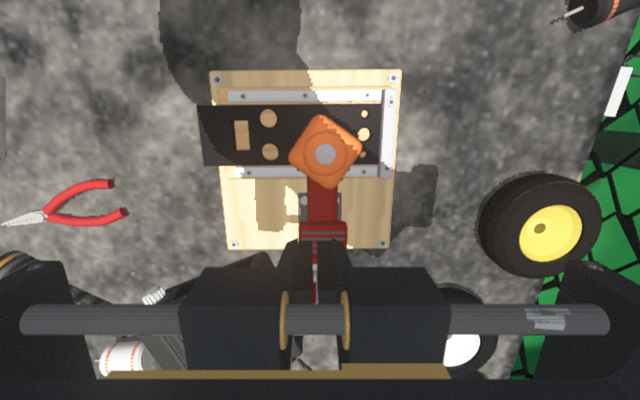

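Plate still home: its end at column 383 touches the stop. The handle's corners point roughly along the arm, so it is turned about 45°. Centring on the rest and pressing down.

```bash
P='python3 -m pendant'
$P '[{"claw":0,"twist":0,"dx":4,"dy":4,"dz":-4},{"claw":0,"twist":0,"dx":4,"dy":4,"dz":-10},{"claw":0,"twist":0,"dx":4,"dy":4,"dz":-15},{"claw":0,"twist":0,"dx":4,"dy":4,"dz":-18},{"claw":0,"twist":0,"dx":4,"dy":4,"dz":-21},{"claw":0,"twist":0,"dx":4,"dy":4,"dz":-23}]'
for i in 1 2; do $P '[{"claw":0,"twist":0,"dx":0,"dy":0,"dz":-1},{"claw":0,"twist":0,"dx":0,"dy":0,"dz":-2},{"claw":0,"twist":0,"dx":0,"dy":0,"dz":-2}]' |grep -E 'tool_pos|contact'; done
```

```text
clock: 10.95
tool_pos: [0.5648, 0.0721, 0.138]
eef_rot: [-0.04, 0.999, -0.0, -0.0]
contact_force: [-0.8, 0.4, 2.6]
opening: 0.003
finger_force: 1.3
tool_pos: [0.5648, 0.0721, 0.1361]
contact_force: [-1.2, -0.3, 0.9]
tool_pos: [0.5649, 0.0721, 0.1341]
contact_force: [0.1, -1.0, 0.9]
```

```bash
P='python3 -m pendant'
for i in 1 2 3 4; do $P '[{"claw":0,"twist":0,"dx":0,"dy":0,"dz":-1},{"claw":0,"twist":0,"dx":0,"dy":0,"dz":-2},{"claw":0,"twist":0,"dx":0,"dy":0,"dz":-3}]' |grep -E 'tool_pos|contact'; done
```

```text
tool_pos: [0.5653, 0.0722, 0.1311]
contact_force: [-0.1, 0.0, -0.9]
tool_pos: [0.5649, 0.0721, 0.1281]
contact_force: [0.9, -0.0, -0.6]
tool_pos: [0.5648, 0.0721, 0.1251]
contact_force: [0.7, 0.1, 0.4]
tool_pos: [0.5651, 0.0722, 0.1237]
contact_force: [-3.8, -2.4, 18.5]
```

```bash
python3 -c "
from h import *
s=r.get_state();p,d=eyes.snapshot('wrist');K,T=c2w('wrist',s);print(s['contact_force'],s['moment'])
q,e=eyes.snapshot('side')
cv2.imwrite('pics/m4.png',cv2.vconcat([cv2.resize(p[60:320,190:450],(600,330)),cv2.resize(q[140:250,270:400],(600,270),interpolation=cv2.INTER_CUBIC)]))
for n in('thumb_rest','handle'):
   for o in nets.place_of('wrist',n)[:1]:
    u,v=o['position'][0]*640,o['position'][1]*400
    z=d[min(int(v),399),min(int(u),639)];print(n,o['confidence'],T[:3,3]+ray(K,T,u,v)[1]*z)
"
```

```text
[-3.82913202 -2.41884424 18.46901139] [-0.51911208  0.72530473 -0.03163618]
thumb_rest 0.69 [0.49936122 0.11838775 0.05139409]
handle 0.88 [0.50500466 0.06931955 0.1686891 ]
```

View pics/m4.png

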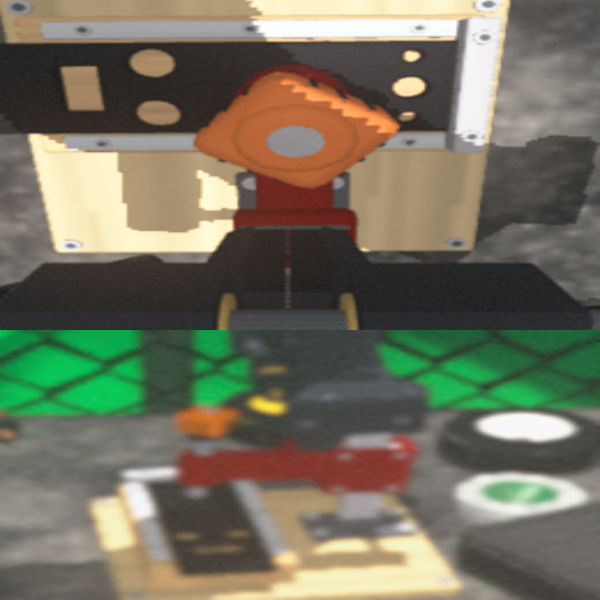

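The arm slid down 15 mm with an 18.5 N rise at the end, while the handle dropped only about 10 mm, so it appears tilted and bound. Retreating to measure the tilt and the handle's orientation.

```bash
P='python3 -m pendant'
$P '[{"claw":0,"twist":0,"dx":0,"dy":0,"dz":10},{"claw":0,"twist":0,"dx":0,"dy":0,"dz":50},{"claw":0,"twist":0,"dx":0,"dy":0,"dz":100},{"claw":1,"twist":0,"dx":0,"dy":0,"dz":120},{"claw":1,"twist":0,"dx":0,"dy":0,"dz":120},{"claw":1,"twist":0,"dx":0,"dy":0,"dz":120}]'
cat > look.py <<'E'
from h import *
s=r.get_state();p,d=eyes.snapshot('wrist');K,T=c2w('wrist',s);cv2.imwrite('pics/w5.png',p)
v,u=np.mgrid[0:400,0:640];P=np.stack([(u-K[0,2])/K[0,0]*d,(v-K[1,2])/K[1,1]*d,d],-1)@T[:3,:3].T+T[:3,3]
im=p.astype(int)
red=(im[...,2]>70)&(im[...,1]<60)&(im[...,0]<60)&(P[...,2]>.09)&(abs(P[...,1]-.07)<.03)
Q=P[red]
for a in np.arange(.512,.62,.006):
  t=Q[abs(Q[:,0]-a)<.003]
  if len(t)>5: print(a.round(3),len(t),np.median(t[:,1:],0).round(4))
org=(im[...,2]>130)&(im[...,1]>50)&(im[...,0]<80)&(abs(P[...,0]-.5)<.04)&(abs(P[...,1]-.07)<.04)
Q=P[org];zt=np.percentile(Q[:,2],90);t=Q[Q[:,2]>zt-.004];print('handle',len(t),zt,cv2.minAreaRect((t[:,:2]*1000).astype(np.float32)),t.mean(0))
for n in('handle','plate_center'):
   for o in nets.place_of('wrist',n)[:1]:
    a,b=o['position'][0]*640,o['position'][1]*400;print(n,o['confidence'],a,b,P[int(b),int(a)])
print(s['tool_pos'],np.degrees(R.from_quat(s['eef_rot']).as_euler('xyz')).round(1),np.round(s['q'],2))
E
python3 look.py
```

```text
clock: 13.55
tool_pos: [0.5648, 0.0717, 0.2421]
eef_rot: [-0.04, 0.999, -0.0, -0.0]
contact_force: [-0.6, -0.4, -0.2]
opening: 0.256
finger_force: 0.0
0.53 66 [0.0685 0.1141]
0.536 115 [0.0713 0.1138]
0.542 114 [0.0725 0.1135]
0.548 166 [0.0741 0.1143]
0.554 130 [0.0734 0.1205]
0.56 69 [0.0758 0.1201]
0.566 52 [0.0806 0.1197]
0.572 155 [0.075  0.1217]
0.578 58 [0.0754 0.1218]
0.584 60 [0.0828 0.1211]
0.59 71 [0.0832 0.1207]
0.596 64 [0.0772 0.1203]
0.602 66 [0.0716 0.1201]
0.608 52 [0.072  0.1198]
0.614 30 [0.0721 0.1191]
handle 158 0.32055237341860415 ((512.8020629882812, 70.17237854003906), (37.19139862060547, 54.07018280029297), 89.73350524902344) [0.53173917 0.0712816  0.32816697]
handle 0.71 316.48 132.07999999999998 [0.5045081  0.06835648 0.17033813]
plate_center 0.95 291.52 120.8 [0.50415093 0.04147393 0.05196872]
[0.56475003 0.07173309 0.24206606] [-180.    -0.  -175.4] [ 0.29  0.74 -0.9   1.71  0.67  1.02  0.81]
```

Slope is −0.064, so the arm is nose-up and bound. Now the handle's orientation.

```bash
cat >> look.py <<'E'
Q=P[org];t=Q[(Q[:,2]>.15)&(Q[:,2]<.18)];zt=np.percentile(t[:,2],80);m=org&(P[...,2]>zt-.006)&(P[...,2]<.18)
t=P[m];print('H',len(t),zt,cv2.minAreaRect((t[:,:2]*1000).astype(np.float32)),t.mean(0))
cv2.imwrite('pics/h5.png',cv2.resize(p[80:190,250:390],None,fx=5,fy=5,interpolation=cv2.INTER_CUBIC))
E
python3 look.py | tail -4
```

```text
handle 0.86 318.272 134.68 [0.50488983 0.06966324 0.16937206]
plate_center 0.77 291.52 121.32000000000001 [0.5039532  0.04132511 0.05161417]
[0.5640743  0.07154095 0.24067001] [-180.    -0.2 -175.4] [ 0.29  0.74 -0.9   1.71  0.67  1.02  0.81]
H 1026 0.16707267820496283 ((506.9188537597656, 69.34680938720703), (26.105464935302734, 26.005281448364258), 59.771026611328125) [0.50597743 0.06898994 0.16560987]
```

View pics/h5.png

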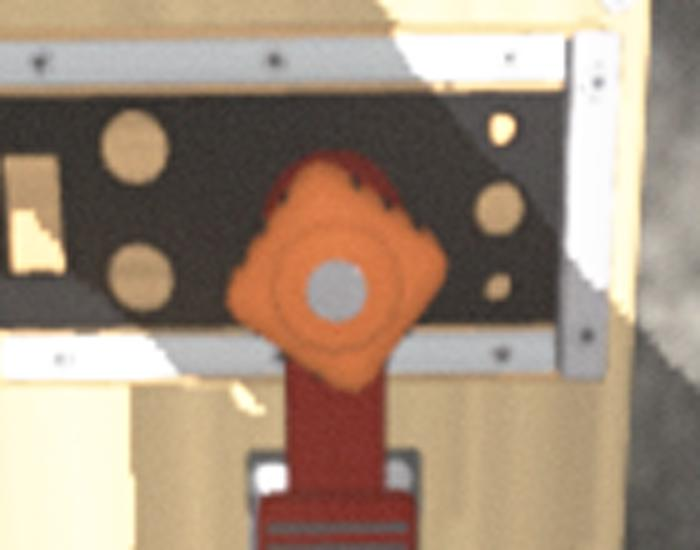

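The handle rect is a clean 26 × 26 mm at 59.8°, centred at (0.506, 0.069), top at about 0.168. I'm turning +0.96 rad to align, then descending.

```bash
P='python3 -m pendant'
$P '[{"claw":1,"twist":0.96,"dx":-58,"dy":-2,"dz":0},{"claw":1,"twist":0.96,"dx":-58,"dy":-2,"dz":0},{"claw":1,"twist":0.96,"dx":-58,"dy":-2,"dz":0},{"claw":1,"twist":0.96,"dx":-58,"dy":-2,"dz":0},{"claw":1,"twist":0.96,"dx":-58,"dy":-2,"dz":0},{"claw":1,"twist":0.96,"dx":-58,"dy":-2,"dz":0},{"claw":1,"twist":0.96,"dx":-58,"dy":-2,"dz":0},{"claw":1,"twist":0.96,"dx":-58,"dy":-2,"dz":0}]'
python3 -c "
from h import *
s=r.get_state();print(s['tool_pos'],np.degrees(R.from_quat(s['eef_rot']).as_euler('xyz')).round(1),np.round(s['q'],2))"
```

```text
clock: 14.65
tool_pos: [0.5067, 0.07, 0.2416]
eef_rot: [-0.497, 0.868, 0.001, -0.0]
contact_force: [0.3, -0.3, -0.7]
opening: 1.0
finger_force: 0.0
[0.50670418 0.07004825 0.24157797] [ 179.9   -0.  -120.4] [ 0.43  0.78 -1.16  1.87  0.82  1.07  1.54]
```

```bash
P='python3 -m pendant'
$P '[{"claw":1,"twist":0,"dx":0,"dy":-1,"dz":-35},{"claw":1,"twist":0,"dx":0,"dy":-1,"dz":-70},{"claw":1,"twist":0,"dx":0,"dy":-1,"dz":-90},{"claw":1,"twist":0,"dx":0,"dy":-1,"dz":-101},{"claw":1,"twist":0,"dx":0,"dy":-1,"dz":-101}]'
$P '[{"claw":0.2,"twist":0,"dx":0,"dy":0,"dz":0},{"claw":0.2,"twist":0,"dx":0,"dy":0,"dz":0},{"claw":0.2,"twist":0,"dx":0,"dy":0,"dz":0},{"claw":0.2,"twist":0,"dx":0,"dy":0,"dz":0},{"claw":0.2,"twist":0,"dx":0,"dy":0,"dz":0},{"claw":0.2,"twist":0,"dx":0,"dy":0,"dz":0},{"claw":0.2,"twist":0,"dx":0,"dy":0,"dz":0},{"claw":0.2,"twist":0,"dx":0,"dy":0,"dz":0}]' 15
```

```text
clock: 15.15
tool_pos: [0.5063, 0.0689, 0.1401]
eef_rot: [-0.497, 0.868, 0.0, -0.001]
contact_force: [0.6, 1.0, 1.3]
opening: 0.998
finger_force: 0.0
clock: 15.95
tool_pos: [0.5069, 0.0691, 0.1412]
eef_rot: [-0.497, 0.868, 0.0, -0.0]
contact_force: [0.9, -0.8, 0.1]
opening: 0.298
finger_force: 6.7
```

Gripped at 26 mm, on the flats. Turning clockwise.

```bash
P='python3 -m pendant'
for i in 1 2; do $P '[{"claw":0.2,"twist":-0.1,"dx":0,"dy":0,"dz":0},{"claw":0.2,"twist":-0.2,"dx":0,"dy":0,"dz":0},{"claw":0.2,"twist":-0.3,"dx":0,"dy":0,"dz":0},{"claw":0.2,"twist":-0.4,"dx":0,"dy":0,"dz":0},{"claw":0.2,"twist":-0.5,"dx":0,"dy":0,"dz":0},{"claw":0.2,"twist":-0.6,"dx":0,"dy":0,"dz":0},{"claw":0.2,"twist":-0.7,"dx":0,"dy":0,"dz":0},{"claw":0.2,"twist":-0.8,"dx":0,"dy":0,"dz":-0.4}]' 20; done
python3 -c "
from h import *
s=r.get_state();print(s['moment'],np.degrees(R.from_quat(s['eef_rot']).as_euler('xyz')).round(1),np.round(s['q'],2))"
```

```text
clock: 16.75
tool_pos: [0.5072, 0.0686, 0.141]
eef_rot: [-0.118, 0.993, -0.001, 0.0]
contact_force: [-1.2, -1.4, 5.3]
opening: 0.295
finger_force: 20.0
clock: 17.55
tool_pos: [0.5069, 0.0681, 0.1406]
eef_rot: [0.278, 0.96, -0.001, 0.0]
contact_force: [-0.4, -2.7, 4.3]
opening: 0.296
finger_force: 20.0
[-0.74388992  0.11114157  0.05694556] [-1.799e+02  1.000e-01  1.477e+02] [ 0.17  0.77 -0.66  1.98  0.77  0.66  0.01]
```

```bash
P='python3 -m pendant'
for i in 1 2; do $P '[{"claw":0.2,"twist":-0.1,"dx":0,"dy":0,"dz":-0.3},{"claw":0.2,"twist":-0.2,"dx":0,"dy":0,"dz":-0.3},{"claw":0.2,"twist":-0.3,"dx":0,"dy":0,"dz":-0.5},{"claw":0.2,"twist":-0.4,"dx":0,"dy":0,"dz":-0.5},{"claw":0.2,"twist":-0.5,"dx":0,"dy":0,"dz":-0.5},{"claw":0.2,"twist":-0.6,"dx":0,"dy":0,"dz":-0.5},{"claw":0.2,"twist":-0.7,"dx":0,"dy":0,"dz":-0.5},{"claw":0.2,"twist":-0.77,"dx":0,"dy":0,"dz":-0.5}]'; done
$P '[{"claw":0.2,"twist":0,"dx":0,"dy":0,"dz":0},{"claw":0.2,"twist":0,"dx":0,"dy":0,"dz":0}]'
python3 -c "
from h import *
s=r.get_state();print(s['moment'],np.degrees(R.from_quat(s['eef_rot']).as_euler('xyz')).round(1),np.round(s['q'],2))"
```

```text
clock: 18.35
tool_pos: [0.5066, 0.0684, 0.1403]
eef_rot: [0.618, 0.786, -0.001, 0.0]
contact_force: [-1.2, -1.0, 3.7]
opening: 0.296
finger_force: 20.0
clock: 19.15
tool_pos: [0.5069, 0.0688, 0.1401]
eef_rot: [0.868, 0.496, -0.0, 0.0]
contact_force: [-0.8, -1.5, 7.8]
opening: 0.295
finger_force: 20.0
clock: 19.35
tool_pos: [0.5069, 0.0689, 0.1401]
eef_rot: [0.867, 0.498, -0.0, 0.0]
contact_force: [-0.5, -2.2, 7.9]
opening: 0.292
finger_force: 20.0
[-0.39146865  0.30689049  0.03396602] [180.    0.   59.7] [-0.08  0.7  -0.24  2.    0.34  0.48 -1.09]
```

Turned exactly 180°. Releasing, rising straight up and checking.

```bash
P='python3 -m pendant'
$P '[{"claw":1,"twist":0,"dx":0,"dy":0,"dz":0},{"claw":1,"twist":0,"dx":0,"dy":0,"dz":0},{"claw":1,"twist":0,"dx":0,"dy":0,"dz":0},{"claw":1,"twist":0,"dx":0,"dy":0,"dz":0},{"claw":1,"twist":0,"dx":0,"dy":0,"dz":30},{"claw":1,"twist":0,"dx":0,"dy":0,"dz":70},{"claw":1,"twist":0,"dx":0,"dy":0,"dz":110},{"claw":1,"twist":0,"dx":0,"dy":0,"dz":110}]'
$P '[{"claw":1,"twist":0.5,"dx":20,"dy":-60,"dz":30},{"claw":1,"twist":0.5,"dx":20,"dy":-60,"dz":30},{"claw":1,"twist":0.5,"dx":20,"dy":-60,"dz":30},{"claw":1,"twist":0.5,"dx":20,"dy":-60,"dz":30},{"claw":1,"twist":0.5,"dx":20,"dy":-60,"dz":30}]'
python3 look.py; cp pics/w5.png pics/w6.png
```

```text
clock: 20.15
tool_pos: [0.5099, 0.0701, 0.2539]
eef_rot: [0.867, 0.498, 0.005, 0.001]
contact_force: [-0.4, 0.5, -0.2]
opening: 0.988
finger_force: 0.0
clock: 20.65
tool_pos: [0.5265, 0.0087, 0.2786]
eef_rot: [0.717, 0.697, -0.0, -0.001]
contact_force: [-0.0, 0.3, -0.7]
opening: 0.999
finger_force: 0.0
0.512 9 [0.0803 0.1162]
0.518 33 [0.0777 0.1153]
0.524 108 [0.0722 0.1152]
0.53 120 [0.0725 0.1152]
0.536 111 [0.0723 0.1146]
0.542 111 [0.0722 0.1139]
0.548 120 [0.0739 0.1138]
0.554 136 [0.0731 0.1211]
0.56 117 [0.0747 0.1209]
0.566 107 [0.0775 0.1205]
0.572 183 [0.0755 0.1215]
0.578 69 [0.0687 0.1219]
0.584 79 [0.0834 0.1217]
0.59 63 [0.0844 0.121 ]
0.596 53 [0.0859 0.1207]
0.602 52 [0.0858 0.1201]
0.608 47 [0.0866 0.1198]
0.614 58 [0.085  0.1192]
handle 125 0.361783616991714 ((500.2308044433594, 61.482879638671875), (78.54840850830078, 6.4557342529296875), 47.59049606323242) [0.47935494 0.03863417 0.36585333]
handle 0.81 291.584 124.92000000000002 [0.50848175 0.07262142 0.16823453]
plate_center 0.97 296.76800000000003 142.12 [0.5117748  0.05730313 0.16558256]
[0.52650359 0.0087345  0.2785755 ] [-179.9   -0.    88.3] [ 0.21  0.54 -0.5   1.8   0.32  0.88 -0.47]
H 755 0.16707414660880993 ((507.9429626464844, 69.2877197265625), (25.18673324584961, 25.071496963500977), 58.886383056640625) [0.50819876 0.06976089 0.16559182]
```

View pics/w6.png

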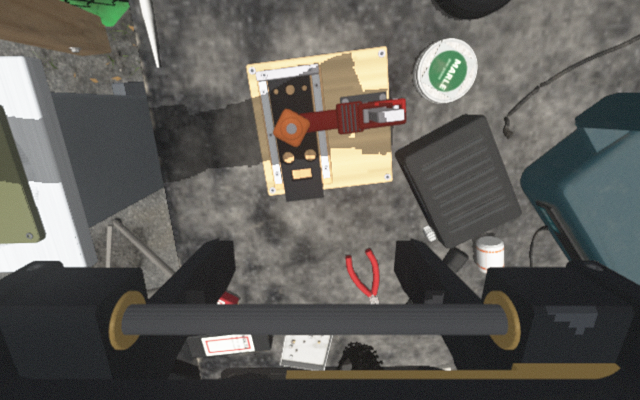

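The arm is still nose-up (about 0.06), the handle reads 59° as expected after a half turn, the plate is against the stop, the gripper is clear and the bystanders are untouched.

```bash
python3 -c "
from plant import r
print(r.finish_job())"
```

```text
the job is handed in; nothing more can be done
None
```

The job is handed in at about 21 s: the plate is home against the stop, the arm is tilted nose-up and bound, and the handle is turned half a turn clockwise. I estimate a foot force of about 41 N, from the stated binding load and screw rate rather than a measurement. The hand-in returned no verdict.

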